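Return a hanging file to its gap and check it in on the keypad

ROBOT

A 6-joint arm with a two-finger parallel gripper is mounted at the origin on the work surface. World frame = base frame: x ahead of the robot, y to its left, z up, the work surface at z = 0. Lengths are in m, angles in degrees, forces in N, time in s.
With the tool pointing down it reaches from about 0.375 to 0.9 m from the base axis. Payload 3.1 kg.
Tool frame: the origin (TCP) lies between the finger pads; the fingertips stand ahead of it and the grasp point (between the pads) lies 6 mm ahead of it (tcp_to_tips is the z of the fingertips in the tool frame, in m); z points along the fingers, y is the line along which they close (so a half turn about z gives the same grasp; the last joint's range is limited). The gripper opens to 87 mm and grips with 3 to 60 N. Pads are 19 mm wide; open, the fingers measure 117 mm over their backs; the gripper's body (75 mm by 190 mm) begins 51 mm behind the grasp point.
Start: joints at [-77.206, 30.224, 82.088, -0, 67.689, -10.227], TCP at [0.244, -0.575, 0.248] pointing down, gripper open.
Joint ranges: [-176.69, 176.69], [-43.24, 126.21], [12.49, 139.97], [-82, 262], [0, 151.66], [-163.58, 163.58]. Speed limits (degrees/s): [159.86, 159.86, 180, 180, 180, 180].

INTERFACE

Orientations are given as [roll, pitch, yaw] about the fixed x, y, z axes, in that order (R = Rz(yaw) Ry(pitch) Rx(roll)).
In Python, from rig import * gives the robot as it stands. The module is installed in compiled form; this text tells all that it offers.
- The arm moves only by the tool arm_command, never from a script. Its argument "targets" is a list of rows, each a list of 7 numbers: the shift along the world's x, y, z in m, then the turn, a rotation vector about the world's x, y, z in rad, then the opening, from 0 (shut) to 1 (fully open). A call has exactly 5 rows; each row is the pose to reach, as a shift and turn from the pose commanded when the call began; what a row does not reach only later rows make up. A row lasts 1/12 s, in which the tool goes at most 41.7 mm and 7.16 degrees, less where a joint would pass 70% of its speed; a pose out of reach is approached as far as the arm can. A call with a gripper value outside its range is refused whole. The fingers move at their own pace and stop on an object; "newtons" is the grip in N (left out, the last holds). Time passes only in rows, so rows that repeat a pose let the fingers close, or fill a call up. It gives the time, the measured TCP pose, the force, the opening and the grip force at its end, in the units of the state.
- state(): the state, without advancing time (a new reading comes with each control period).
- snapshot(name): name is "scene" or "top" or "wrist"; returns a dict with "img" (480x640x3 uint8, blue, green, red), "intrinsics" (3x3 intrinsics, pixels), "R" (3x3) and "t" (3): a world point X has camera coordinates R X + t; the wrist camera has in their place "hand_eye" (4x4, takes a point from camera to tool coordinates, whose origin is the TCP and whose axes are the flange's). Camera axes: x right, y down, z forward; pixel columns grow to the right and rows downward; lengths in m; the calibration is good to about 2 mm. A picture is of the moment at which its call begins: read the wrist's pose just before it. There is no depth.
- hand_in(): hands the job in; it is judged then, once.
The state is a dict: "time": time; "joint_pos": joint angles; "joint_velocities": joint speeds; "joint_efforts": joint torques, N m; "tool_pos": TCP position; "orientation": TCP orientation; "force": force on the tool from outside, world axes, zero at the start; "ft_torque": the same for the moment, N m; "grip_width": opening from 0.0 (shut) to 1.0 (fully open); "grasp_force": force on a finger pad.
Only numpy, scipy, OpenCV 4.12 (cv2) and the standard library are available. Lean on these libraries where they do the work, as an engineer would, in place of code of your own. Each camera call takes 0.05 s, during which the arm holds its last target. There are 200 camera calls.

TASK

Take the hanging file with the tall grey grip tab out of the plywood sorter and lower it, without dropping it, into the wide gap in the middle of the row of files in the frame, so that it hangs by both hooks between its neighbours without dislodging them. Let go of it, then check it in on the keypad: press the large round key, then the square key, then the long bar key, each well down and one at a time, without pressing the small round cancel key. Leave the envelopes, stapler, pen cup and clip box where they are.

Things in the scene. Friction and masses are not known exactly. Their poses are not given: they have to be found in the camera images.
- file_tab (a point): centre of the file's upright grey plastic grip tab, where it is grasped: 10 thick (x) x 44 wide (y), reaching 25 mm above this point; the top of the file's steel bar is 24 mm below it. x across the thin file, y along its bar, z up. File 0.18 to 0.31 kg. It starts upright in either of the sorter's two slots, its bottom 132 mm below this point.
- file_center (a point): centre of the file's brown pocket, 12 (x) x 176 (y) x 100 tall, 82 mm straight below file_tab. Over the pocket lies a steel bar 6 x 228 x 8 tall; its underside, which bears on the rails, is 50 mm above this point. At each end of the bar a lip (the hook) hangs 12 mm below that underside; the lips' inner faces are 108 mm from the middle.
- file: the same file; origin at the centre of the pocket's underside, 50 mm below file_center, same axes.
- frame: the fixed steel hanging-file frame in a shallow blue tray (290 x 250, 24 high). Origin: tray's underside centre, on the table. Two level rails run along x at y = -98 and +98 mm, 5 wide, 270 long, tops 130 mm above the table, posts under their ends. A hung file spans both rails along y, lips outside them (7.5 mm play each way), with file_center 80 mm and file_tab 162 mm above the table.
- near_side_center (a point): the second file of the row, on the robot's side of the wide gap: a loose brown file already hanging on the rails, same size as the one to hang but with only a white index tab (36 wide, 14 tall) on its bar, 60 mm off the middle. Point: its pocket's centre, 50 mm below the bar's underside; x along the rails away from the robot, y along the bar, z up.
- far_side_center (a point): the third file of the row, on the far side of the wide gap, 48 to 56 mm beyond near_side_center: a loose brown file already hanging on the rails, same size as the one to hang but with only a white index tab (36 wide, 14 tall) on its bar, 60 mm off the middle. Point: its pocket's centre, 50 mm below the bar's underside; x along the rails away from the robot, y along the bar, z up.
- hung_front_center (a point): the first file of the row, nearest the robot, 34 to 42 mm in front of near_side_center: a loose brown file already hanging on the rails, same size as the one to hang but with only a white index tab (36 wide, 14 tall) on its bar, 60 mm off the middle. Point: its pocket's centre, 50 mm below the bar's underside; x along the rails away from the robot, y along the bar, z up.
- hung_back_center (a point): the fourth and last file of the row, 34 to 42 mm behind far_side_center: a loose brown file already hanging on the rails, same size as the one to hang but with only a white index tab (36 wide, 14 tall) on its bar, 60 mm off the middle. Point: its pocket's centre, 50 mm below the bar's underside; x along the rails away from the robot, y along the bar, z up.
- sorter: the fixed plywood desk sorter, 100 (x) x 160 (y), origin at its underside centre. Base 6 thick; two slots 17 wide at x = -30 and +30 mm between dividers 54 tall and 5 thick.
- envelopes_center (a point): centre of a white block of envelopes, 12 x 165 x 85 tall, standing loose in the sorter's other slot; to be left alone.
- keypad: the fixed black check-in keypad, 130 (x) x 140 (y) x 30 tall, origin at its underside centre; four grey spring keys standing 10 mm above its top face, green display strip along its far edge.
- key_round_top (a point): centre of the top face of the large round key, 28 across: far left on the keypad as seen from the robot; 40 mm above the table when up; moves with the key.
- key_round (a joint): how far the large round key is pressed down, m: 0 up, 0.006 fully down. A spring needs about 1.5 N to start and 5 N for fully down and returns it.
- key_square_top (a point): centre of the top face of the square key, 26 x 26: far right on the keypad as seen from the robot; 40 mm above the table when up; moves with the key.
- key_square (a joint): how far the square key is pressed down, m: 0 up, 0.006 fully down. A spring needs about 1.5 N to start and 5 N for fully down and returns it.
- key_bar_top (a point): centre of the top face of the long bar key, 20 (x) x 50 (y): near left on the keypad as seen from the robot; 40 mm above the table when up; moves with the key.
- key_bar (a joint): how far the long bar key is pressed down, m: 0 up, 0.006 fully down. A spring needs about 1.5 N to start and 5 N for fully down and returns it.
- key_small_top (a point): centre of the top face of the small round cancel key, 14 across, not to be pressed: near right on the keypad as seen from the robot; 40 mm above the table when up; moves with the key.
- key_small (a joint): how far the small round cancel key is pressed down, m: 0 up, 0.006 fully down. A spring needs about 1.5 N to start and 5 N for fully down and returns it.
- stapler: a loose black and steel stapler, 140 x 36 x 57 tall, beyond the sorter; origin at its underside centre; to be left alone.
- pen_cup: a loose dark steel cup, 76 across, 95 tall, beyond the keypad; origin at its underside centre; to be left alone.
- clip_box: a loose cardboard box of clips, 70 x 110 x 45 tall, at the far side; origin at its underside centre; to be left alone.

How it is judged:
By the outcome, as a careful person would: the job done as asked, in the order asked, and still so for the second after the job is handed in, with the robot touching nothing.
It also fails if it takes over 59 s, if anything falls off the work surface, if the arm or the gripper's body presses on something with over 40 N, if the wrist force passes 120 N, or if a joint passes its speed limit or range.

## Working session

There is one attempt and no reset: what is moved stays moved. The work goes in short steps, Python scripts to look and compute and a tool call to move; the robot and the scene stay as the last step left them, time stands still between calls to the robot, and variables do not carry over. Pictures are saved under pics/ and viewed, at most 13 in all, crops included, and the job is handed in when it is done.

Besides the shell and the picture viewer there is one more tool, called after "Call:" as name([rows], argument=value, ...), one row to a line, values as JSON. arm_command: Moves the arm, as the interface text tells. Its arguments: {"type":"object","properties":{"targets":{"type":"array","items":{"type":"array","items":{"type":"number"}}},"newtons":{"type":"number"}},"required":["targets"]}

```bash
mkdir -p pics
python3 - <<'E'
from rig import *
import cv2,pickle
s=state();print(s)
d={}
for n in("scene","top"):
    d[n]=snapshot(n);cv2.imwrite(f"pics/{n}0.png",d[n]["img"]);print(n,d[n]["intrinsics"],d[n]["R"],d[n]["t"])
pickle.dump(d,open("cal.pkl","wb"))
E
```

```text
{'time': 0.0, 'joint_pos': array([-7.72067350e+01,  3.02780825e+01,  8.21558577e+01, -6.80458161e-04,
        6.76860162e+01, -1.02249893e+01]), 'joint_velocities': array([-0.06869146, -0.05764773, -0.04264058, -0.00057754, -0.00490212,
       -0.09933349]), 'joint_efforts': array([-5.29812842e-04, -4.40039062e+01, -1.76592278e+01,  6.31661760e-02,
        5.79477358e-02, -1.60171389e-04]), 'tool_pos': array([ 0.2442892 , -0.57456384,  0.24658395]), 'orientation': array([-1.79881837e+02, -2.06749457e-02,  2.30184920e+01]), 'force': array([-0.55292564,  0.19088723, -0.23560633]), 'ft_torque': array([-0.02736739, -0.02342978, -0.00265634]), 'grasp_force': 0.0, 'grip_width': 0.9987835954815281}
scene [[622.72317364   0.         312.28776303]
 [  0.         622.72317364 249.58225102]
 [  0.           0.           1.        ]] [[ 6.10851402e-01  7.91745191e-01  3.43732496e-04]
 [ 4.87768719e-01 -3.75983836e-01 -7.87856480e-01]
 [-6.23652341e-01  4.81430897e-01 -6.15858790e-01]] [-0.3449728  -0.20451584  1.61931421]
top [[473.01332648   0.         320.87538481]
 [  0.         473.01332648 238.11869172]
 [  0.           0.           1.        ]] [[-0.02004631 -0.99973592  0.01123525]
 [-0.98472823  0.01779907 -0.17318635]
 [ 0.17294063 -0.01453541 -0.98482499]] [-0.03691232  0.63834028  1.02017873]
```

View pics/top0.png

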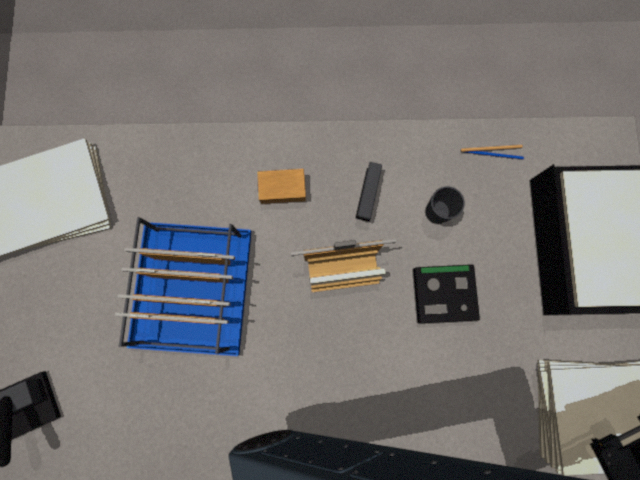

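View pics/scene0.png

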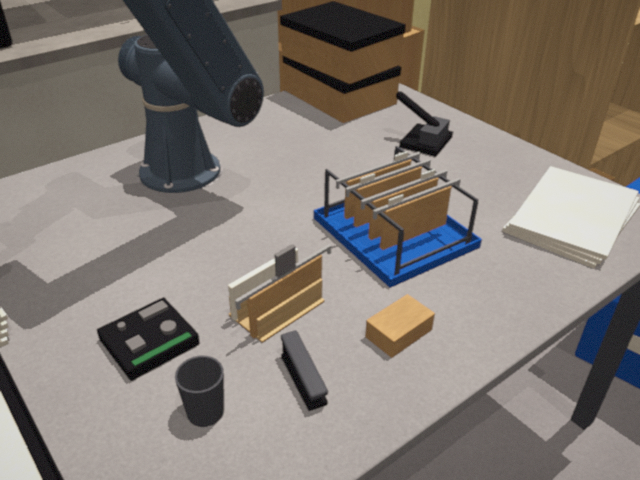

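The top view shows the grey tab at about (345,244) in the far sorter slot, with the file bar running (293,254)-(397,242). It also shows the frame at about (190,285) with the wide gap between the bars near rows 272 and 299, and the keypad at (447,294). I'll zoom in for precision.

Run:
```python
import cv2
i=cv2.imread("pics/top0.png")
cv2.imwrite("pics/c1.png",cv2.resize(i[213:359,112:262],None,fx=4,fy=4,interpolation=cv2.INTER_CUBIC))
cv2.imwrite("pics/c2.png",cv2.resize(i[228:338,287:487],None,fx=4,fy=4,interpolation=cv2.INTER_CUBIC))
```

```text
(no output)
```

View pics/c1.png

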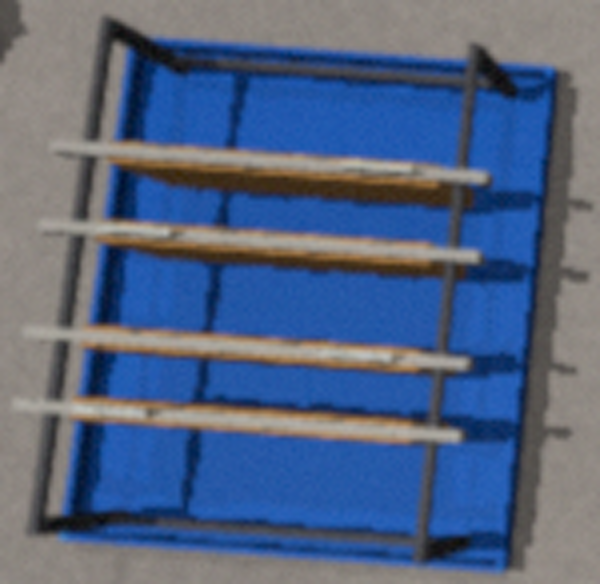

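View pics/c2.png

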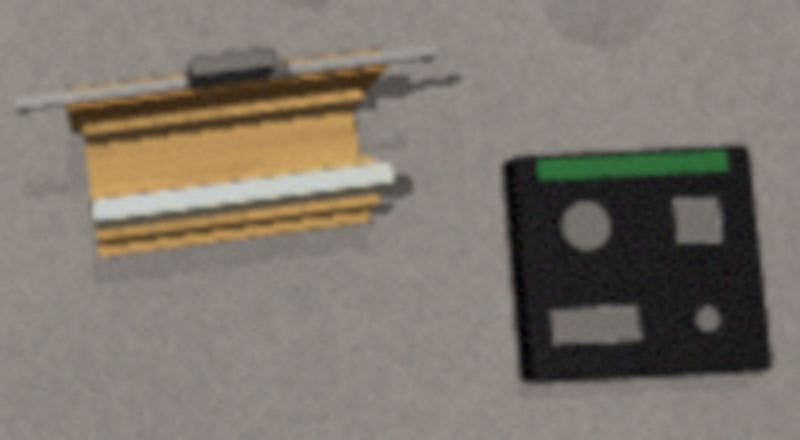

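```bash
cat > h.py <<'E'
import numpy as np,pickle
D=pickle.load(open("cal.pkl","rb"))
def ray(u,v,z,c="top"):
    d=D[c];R,t,K=np.array(d["R"]),np.array(d["t"]).ravel(),np.array(d["intrinsics"])
    C=-R.T@t; r=R.T@np.linalg.solve(K,[u,v,1]); return C+r*(z-C[2])/r[2]
def proj(X,c="top"):
    d=D[c];p=d["intrinsics"]@(np.array(d["R"])@X+np.array(d["t"]).ravel());return p[:2]/p[2]
E
python3 - <<'E'
from h import *
np.set_printoptions(precision=4,suppress=True)
d=D["top"];print("cam",-np.array(d["R"]).T@np.array(d["t"]).ravel())
def c(o,p,z): return ray((p[0]+.5)/4-.5+o[0],(p[1]+.5)/4-.5+o[1],z)
o1=(112,213);o2=(287,228)
def bar(n,o,a,b,z):
    A=c(o,a,z);B=c(o,b,z);v=A-B
    print(n,(A+B)/2,"len",np.linalg.norm(v),"yaw",np.degrees(np.arctan2(-v[0],v[1])));return (A+B)/2
bar("file",o2,(17,104),(435,52),.112)
m=[bar(n,o1,a,b,.136) for n,a,b in(("front",(13,405),(463,435)),("near",(23,332),(471,364)),("far",(39,227),(481,257)),("back",(51,148),(491,179)))]
print([np.linalg.norm(m[i+1]-m[i]) for i in range(3)])
bar("railL",o1,(110,25),(38,525),.13);bar("railR",o1,(475,48),(422,555),.13)
print("tabtop",c(o2,(190,57),.163),c(o2,(276,50),.163))
for n,p in dict(round=(586,225),square=(698,220),bar=(596,325),small=(708,319)).items():print(n,c(o2,p,.04))
bar("env",o2,(93,205),(393,170),.091)
E
```

```text
cam [ 0.4514 -0.0334  1.1157]
file [ 0.6072 -0.0961  0.112 ] len 0.2267054743317629 yaw 6.113969996643898
front [0.4647 0.2602 0.136 ] len 0.22952427451370336 yaw -4.904852716400939
near [0.501  0.2569 0.136 ] len 0.23013786650798032 yaw -5.174025357056224
far [0.5553 0.252  0.136 ] len 0.22917527158893924 yaw -4.975235072415224
back [0.5962 0.2476 0.136 ] len 0.2298740601473506 yaw -5.124522255904509
[np.float64(0.036464324988372876), np.float64(0.05455515882127883), np.float64(0.0411501993576433)]
railL [0.5436 0.349  0.13  ] len 0.2598026726967853 yaw -95.37660185628265
railR [0.5262 0.1551 0.13  ] len 0.26265985258724184 yaw -95.10410522352397
tabtop [ 0.6104 -0.0744  0.163 ] [ 0.6133 -0.1185  0.163 ]
round [ 0.53   -0.3027  0.04  ]
square [ 0.5316 -0.3669  0.04  ]
bar [ 0.4736 -0.3049  0.04  ]
small [ 0.4757 -0.3685  0.04  ]
env [ 0.5501 -0.1047  0.091 ] len 0.164299552517599 yaw 5.56747153668265
```

Call:
arm_command([
  [0.024,0.032,0.002,0,0,0.085,1],
  [0.048,0.064,0.004,0,0,0.17,1],
  [0.072,0.096,0.006,0,0,0.255,1],
  [0.096,0.128,0.008,0,0,0.34,1],
  [0.12,0.16,0.01,0,0,0.425,1],
])

```text
time: 0.52
tool_pos: [0.3649, -0.4134, 0.2572]
orientation: [-179.9, -0.0, 47.6]
force: [1.1, 0.8, -0.4]
grip_width: 1.001
grasp_force: 0.0
```

Call:
arm_command([
  [0.024,0.032,0.002,0,0,0.085,1],
  [0.048,0.064,0.004,0,0,0.17,1],
  [0.072,0.096,0.006,0,0,0.255,1],
  [0.096,0.128,0.008,0,0,0.34,1],
  [0.12,0.16,0.01,0,0,0.425,1],
])

```text
time: 0.93
tool_pos: [0.485, -0.2532, 0.2674]
orientation: [-180.0, -0.0, 72.0]
force: [0.9, -0.3, -0.3]
grip_width: 0.999
grasp_force: 0.0
```

Call:
arm_command([
  [0.024,0.032,0.002,0,0,0.085,1],
  [0.048,0.064,0.004,0,0,0.17,1],
  [0.072,0.096,0.006,0,0,0.255,1],
  [0.096,0.128,0.008,0,0,0.34,1],
  [0.123,0.159,0.01,0,0,0.425,1],
])

```text
time: 1.35
tool_pos: [0.6076, -0.094, 0.2772]
orientation: [-179.9, -0.0, 96.3]
force: [0.4, -0.5, 0.2]
grip_width: 1.001
grasp_force: 0.0
```

Call:
arm_command([
  [0,0,0,0,0,0,1],
  [0,0,0,0,0,0,1],
  [0,0,0,0,0,0,1],
  [0,0,0,0,0,0,1],
  [0,0,0,0,0,0,1],
])

```text
time: 1.77
tool_pos: [0.6065, -0.0976, 0.2773]
orientation: [-179.9, -0.0, 95.9]
force: [0.2, -0.2, -0.4]
grip_width: 0.994
grasp_force: 0.0
```

```bash
cat >> h.py <<'E'
from scipy.spatial.transform import Rotation as Ro
def wrist(name):
    from rig import state,snapshot
    import cv2
    s=state();w=snapshot("wrist");cv2.imwrite(f"pics/{name}.png",w["img"])
    T=np.eye(4);T[:3,:3]=Ro.from_euler("xyz",s["orientation"],degrees=True).as_matrix();T[:3,3]=s["tool_pos"]
    M=np.linalg.inv(T@np.array(w["hand_eye"]))
    D[name]=dict(R=M[:3,:3],t=M[:3,3],intrinsics=np.array(w["intrinsics"]));pickle.dump(D,open("cal.pkl","wb"))
    print(s["time"],s["tool_pos"],s["orientation"],"cam",(T@np.array(w["hand_eye"]))[:3,3])
    return s,w
E
python3 -c "
from h import *
s,w=wrist('w1');print(w['hand_eye'],w['intrinsics'])
for P in ([.607,-.096,.163],[.595,.018,.112],[.619,-.21,.112]):print(proj(np.array(P),'w1'))
import rig;print([k for k in dir(rig) if k[0]!='_'],getattr(rig,'tcp_to_tips',0))"
```

```text
1.7667 [ 0.60647383 -0.09757039  0.27732647] [-1.79941462e+02 -8.04946962e-03  9.59292242e+01] cam [ 0.59969557 -0.02965483  0.41505009]
[[-4.03842017e-04 -9.68441027e-01 -2.49242479e-01  6.82717684e-02]
 [ 9.99999918e-01 -3.86513021e-04 -1.18466634e-04  1.32965911e-04]
 [ 1.83924850e-05 -2.49242507e-01  9.68441104e-01 -1.37714240e-01]
 [ 0.00000000e+00  0.00000000e+00  0.00000000e+00  1.00000000e+00]] [[390.93362729   0.         323.00607776]
 [  0.         390.93362729 241.94271394]
 [  0.           0.           1.        ]]
[324.05717278 244.72151557]
[323.76717332  72.74012371]
[324.11415395 357.56261512]
['MotionError', 'hand_in', 'snapshot', 'state', 'tcp_to_tips'] 0.025
```

View pics/w1.png

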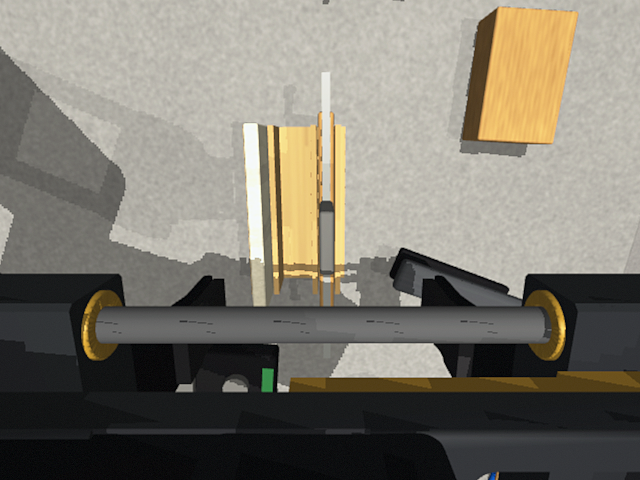

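The wrist image shows the tab top centred at (326,242) and the bar end at (325,72). That puts the tab about 1.5 mm further in x than planned, so I'll correct for it and descend.

Call:
arm_command([
  [0.0018,0.001,-0.03,0,0,0,1],
  [0.0018,0.001,-0.06,0,0,0,1],
  [0.0018,0.001,-0.09,0,0,0,1],
  [0.0018,0.001,-0.115,0,0,0,1],
  [0.0018,0.001,-0.127,0,0,0,1],
])

```text
time: 2.23
tool_pos: [0.6068, -0.0957, 0.1473]
orientation: [-179.7, -0.1, 96.0]
force: [0.1, 0.2, -0.3]
grip_width: 0.997
grasp_force: 0.0
```

Call:
arm_command([
  [0,0,0,0,0,0,0.6],
  [0,0,0,0,0,0,0.4],
  [0,0,0,0,0,0,0.3],
  [0,0,0,0,0,0,0.3],
  [0,0,0,0,0,0,0.3],
], newtons=20)

```text
time: 2.65
tool_pos: [0.6103, -0.0956, 0.1524]
orientation: [179.8, 0.1, 96.1]
force: [-0.3, -0.3, 0.2]
grip_width: 0.706
grasp_force: 0.0
```

```bash
python3 -c "
from h import *
s,w=wrist('w2')"
```

```text
2.65 [ 0.61027861 -0.09555695  0.15236409] [1.79819040e+02 8.50367115e-02 9.60714471e+01] cam [ 0.60273929 -0.02749776  0.28997683]
```

View pics/w2.png

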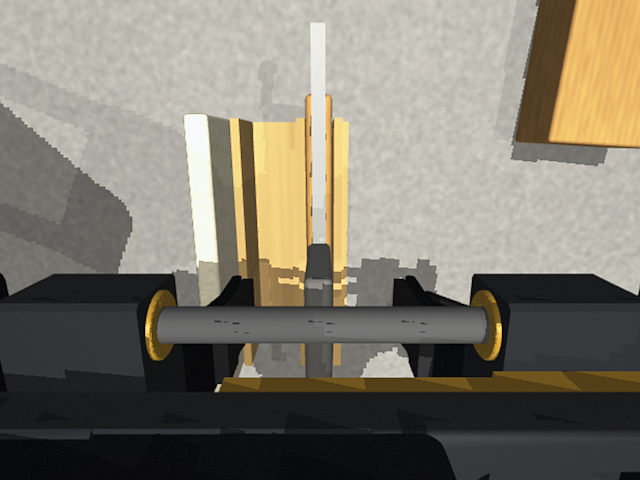

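The tab sits between the fingers at column 318, about 1 mm off centre, and the bar runs straight at 318. Closing now.

Call:
arm_command([
  [0,0,0,0,0,0,0],
  [0,0,0,0,0,0,0],
  [0,0,0,0,0,0,0],
  [0,0,0,0,0,0,0],
  [0,0,0,0,0,0,0],
], newtons=20)

```text
time: 3.12
tool_pos: [0.6092, -0.0952, 0.1505]
orientation: [-180.0, -0.0, 96.1]
force: [0.6, 0.1, -0.6]
grip_width: 0.28
grasp_force: 0.0
```

Call:
arm_command([
  [0,0,0,0,0,0,0],
  [0,0,0,0,0,0,0],
  [0,0,0,0,0,0,0],
  [0,0,0,0,0,0,0],
  [0,0,0,0,0,0,0],
], newtons=20)

```text
time: 3.53
tool_pos: [0.6091, -0.0952, 0.1504]
orientation: [-180.0, -0.0, 96.1]
force: [0.3, -0.1, 0.1]
grip_width: 0.118
grasp_force: 20.1
```

Call:
arm_command([
  [0,0,0,0,0,0,0],
  [0,0,0,0,0,0,0],
  [0,0,0,0,0,0,0],
  [0,0,0,0,0,0,0],
  [0,0,0,0,0,0,0],
], newtons=30)

```text
time: 3.95
tool_pos: [0.6091, -0.0952, 0.1505]
orientation: [-180.0, -0.0, 96.1]
force: [-0.3, 0.2, -0.9]
grip_width: 0.111
grasp_force: 30.1
```

Call:
arm_command([
  [0,0,0.006,0,0,0,0],
  [0,0,0.014,0,0,0,0],
  [0,0,0.024,0,0,0,0],
  [0,0,0.038,0,0,0,0],
  [0,0,0.054,0,0,0,0],
])

```text
time: 4.37
tool_pos: [0.609, -0.0951, 0.2053]
orientation: [-180.0, -0.0, 96.1]
force: [-0.3, 0.2, -3.4]
grip_width: 0.116
grasp_force: 30.1
```

Call:
arm_command([
  [0,0,0.02,0,0,0,0],
  [0,0,0.045,0,0,0,0],
  [0,0,0.07,0,0,0,0],
  [0,0,0.095,0,0,0,0],
  [0,0,0.116,0,0,0,0],
])

```text
time: 4.78
tool_pos: [0.6095, -0.0952, 0.3237]
orientation: [179.8, 0.1, 96.1]
force: [1.0, -0.2, -2.9]
grip_width: 0.111
grasp_force: 30.1
```

Call:
arm_command([
  [0,0,0.015,0,0,0,0],
  [0,0,0.022,0,0,0,0],
  [0,0,0.03,0,0,0,0],
  [0,0,0.03,0,0,0,0],
  [0,0,0.03,0,0,0,0],
])

```text
time: 5.2
tool_pos: [0.6089, -0.0951, 0.3502]
orientation: [-180.0, -0.0, 96.1]
force: [0.9, -0.3, -3.4]
grip_width: 0.109
grasp_force: 30.1
```

```bash
python3 -c "
from h import *
s,w=wrist('w3');print(s['grasp_force'],s['grip_width'],s['force'],s['joint_pos'])"
```

```text
5.2 [ 0.60891966 -0.09507465  0.35022426] [-1.79965683e+02 -1.79319647e-02  9.60733421e+01] cam [ 0.60191666 -0.02720623  0.48795963]
30.07020764518529 0.1091840296700913 [ 0.860567   -0.34890731 -3.37563429] [-1.92510681e+01  2.41272440e+01  7.58354214e+01  1.55289088e-03
  8.00760244e+01 -2.53246837e+01]
```

View pics/w3.png

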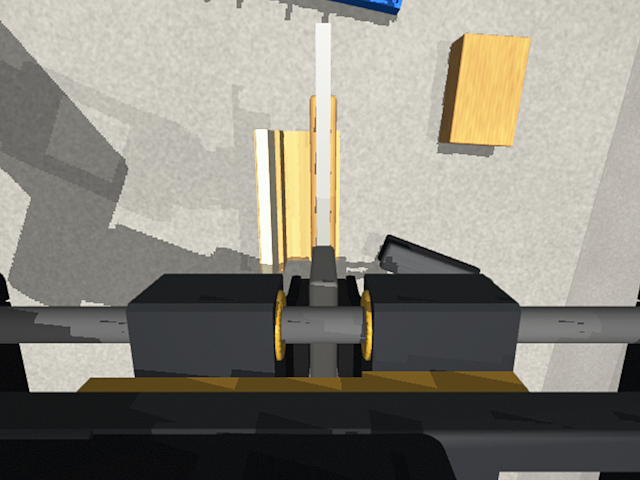

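The file is held upright and symmetric, with its bar at column 323 and bar end at row 24. Moving over the frame.

Call:
arm_command([
  [-0.003,0.013,0,0,0,-0.008,0],
  [-0.008,0.036,0,0,0,-0.02,0],
  [-0.015,0.066,0,0,0,-0.037,0],
  [-0.023,0.099,0,0,0,-0.055,0],
  [-0.031,0.132,0,0,0,-0.075,0],
])

```text
time: 5.67
tool_pos: [0.5772, 0.0377, 0.3489]
orientation: [-179.8, -0.0, 91.6]
force: [1.2, 0.9, -2.4]
grip_width: 0.115
grasp_force: 30.1
```

Call:
arm_command([
  [-0.008,0.033,0,0,0,-0.018,0],
  [-0.016,0.066,0,0,0,-0.037,0],
  [-0.024,0.099,0,0,0,-0.055,0],
  [-0.031,0.13,0,0,0,-0.073,0],
  [-0.037,0.157,0,0,0,-0.088,0],
])

```text
time: 6.08
tool_pos: [0.5397, 0.1958, 0.3491]
orientation: [-179.8, 0.0, 86.7]
force: [0.6, 0.2, -3.2]
grip_width: 0.112
grasp_force: 30.1
```

Call:
arm_command([
  [-0.005,0.025,0,0,0,-0.015,0],
  [-0.009,0.042,0,0,0,-0.025,0],
  [-0.012,0.053,0,0,0,-0.03,0],
  [-0.013,0.06,0,0,0,-0.032,0],
  [-0.013,0.06,0,0,0,-0.032,0],
])

```text
time: 6.5
tool_pos: [0.5278, 0.2547, 0.3497]
orientation: [-179.9, 0.0, 85.0]
force: [0.9, 0.5, -2.5]
grip_width: 0.114
grasp_force: 30.1
```

Call:
arm_command([
  [0,0,0,0,0,0,0],
  [0,0,0,0,0,0,0],
  [0,0,0,0,0,0,0],
  [0,0,0,0,0,0,0],
  [0,0,0,0,0,0,0],
])

```text
time: 6.92
tool_pos: [0.5285, 0.2531, 0.3506]
orientation: [180.0, 0.0, 84.8]
force: [-0.5, -0.7, -3.0]
grip_width: 0.111
grasp_force: 30.1
```

```bash
python3 -c "
from h import *
print('end1',ray(323,24,.3137,'w3'))
s,w=wrist('w4')
from rig import snapshot;import cv2
t=snapshot('top')['img'];cv2.imwrite('pics/top1.png',t)
"
```

```text
end1 [0.5969803  0.01832314 0.3137    ]
6.9167 [0.52854131 0.25306614 0.35058662] [1.79996627e+02 6.05926604e-03 8.48318550e+01] cam [0.53472369 0.32108862 0.48829363]
```

View pics/w4.png

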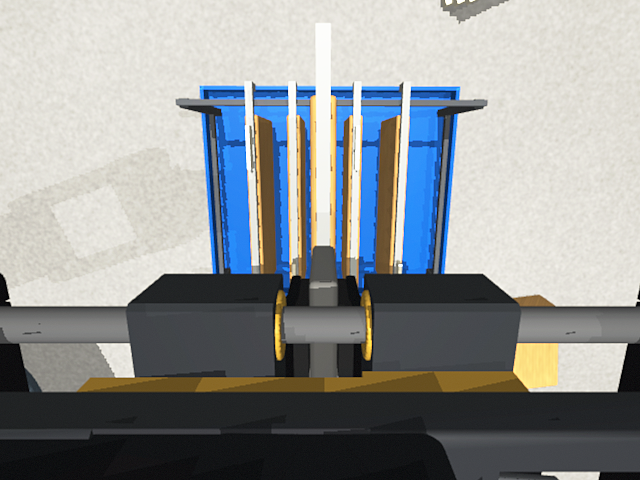

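The held bar is at column 323, between the near bar (end at 292,82) and the far bar (end at 357,82). The left rail is at row 102.

Run:
```python
from h import *
np.set_printoptions(precision=4,suppress=True)
t=np.radians(-5.15);u=np.array([np.cos(t),np.sin(t)]);n=np.array([-u[1],u[0]])
c=np.array([.528,.254])
for k,(p,z) in dict(nearEnd=((292.5,82),.138),farEnd=((357,82),.138),nearLow=((298,262),.138),farLow=((354,250),.138),frontEnd=((250,83),.138),backEnd=((406,83),.138),rail=((323,102),.13),railL=((200,102.5),.13),railR=((460,102.5),.13),heldEnd=((323,24),.3141),held=((323.5,240),.3141)).items():
    X=ray(*p,z,"w4")[:2];print(k,X,"along",u@(X-c),"across",n@(X-c))
```

```text
nearEnd [0.5137 0.3713] along -0.024808484546390574 across 0.11549874547275088
farEnd [0.5674 0.3664] along 0.029183696611902572 across 0.11546024048767914
nearLow [0.5015 0.214 ] along -0.022832925065845062 across -0.04217534993880607
farLow [0.5546 0.2209] along 0.029453338840394458 across -0.03053298231530236
frontEnd [0.4781 0.3737] along -0.06042124380378551 across 0.11474167268934393
backEnd [0.6083 0.3619] along 0.07024246180301733 across 0.11464847324205875
rail [0.5377 0.3539] along 0.0007119642419984206 across 0.10038775969743123
railL [0.4315 0.3632] along -0.10590219654956445 across 0.10005429061190167
railR [0.6559 0.3428] along 0.11946441193117685 across 0.09989301364329892
heldEnd [0.5389 0.3666] along 0.0007141766012064801 across 0.1131216043748744
held [0.531  0.2773] along 0.00087901980564836 across 0.023491579938608457
```

Call:
arm_command([
  [0.002,0.001,-0.01,0,0,0,0],
  [0.002,0.001,-0.024,0,0,0,0],
  [0.002,0.001,-0.038,0,0,0,0],
  [0.002,0.001,-0.048,0,0,0,0],
  [0.002,0.001,-0.056,0,0,0,0],
])

```text
time: 7.43
tool_pos: [0.5297, 0.2547, 0.2928]
orientation: [-179.9, 0.0, 84.9]
force: [-0.2, -0.3, -2.4]
grip_width: 0.112
grasp_force: 30.1
```

Call:
arm_command([
  [0,0,-0.01,0,0,0,0],
  [0,0,-0.022,0,0,0,0],
  [0,0,-0.036,0,0,0,0],
  [0,0,-0.05,0,0,0,0],
  [0,0,-0.06,0,0,0,0],
])

```text
time: 7.85
tool_pos: [0.53, 0.2548, 0.2332]
orientation: [-180.0, 0.0, 84.9]
force: [-0.4, -0.6, -2.1]
grip_width: 0.116
grasp_force: 30.1
```

Call:
arm_command([
  [0,0,-0.01,0,0,0,0],
  [0,0,-0.02,0,0,0,0],
  [0,0,-0.03,0,0,0,0],
  [0,0,-0.037,0,0,0,0],
  [0,0,-0.041,0,0,0,0],
])

```text
time: 8.27
tool_pos: [0.5299, 0.2547, 0.1924]
orientation: [-179.9, 0.0, 84.9]
force: [0.2, -0.4, -2.4]
grip_width: 0.112
grasp_force: 30.1
```

Call:
arm_command([
  [0,0,-0.003,0,0,0,0],
  [0,0,-0.006,0,0,0,0],
  [0,0,-0.009,0,0,0,0],
  [0,0,-0.012,0,0,0,0],
  [0,0,-0.014,0,0,0,0],
])

```text
time: 8.68
tool_pos: [0.5303, 0.2548, 0.1795]
orientation: [180.0, -0.0, 84.9]
force: [-0.9, -0.1, -2.4]
grip_width: 0.115
grasp_force: 30.1
```

Run:
```python
from h import *
from rig import *
import cv2
s=state();print(s['tool_pos'],s['orientation'],s['force'],s['ft_torque'])
i=snapshot("scene")["img"];cv2.imwrite("pics/s1.png",cv2.resize(i[130:290,300:500],None,fx=3,fy=3,interpolation=cv2.INTER_CUBIC))
```

```text
[0.53032802 0.25482914 0.17947221] [ 1.79983156e+02 -5.72644436e-03  8.49010941e+01] [-0.91604324 -0.09845724 -2.41496865] [ 0.01469284 -0.09991732 -0.0264963 ]
```

View pics/s1.png

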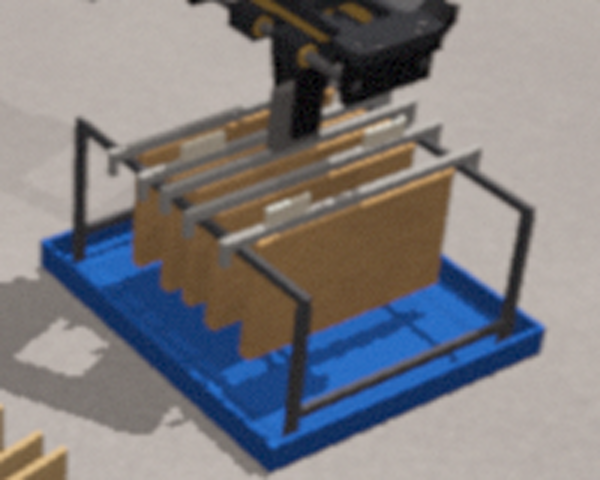

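The file's hooks are over the rail, just outside it, between the undisturbed neighbours. Lowering the last few millimetres.

Call:
arm_command([
  [0,0,-0.001,0,0,0,0],
  [0,0,-0.002,0,0,0,0],
  [0,0,-0.003,0,0,0,0],
  [0,0,-0.004,0,0,0,0],
  [0,0,-0.0045,0,0,0,0],
])

```text
time: 9.15
tool_pos: [0.5302, 0.2548, 0.175]
orientation: [-180.0, 0.0, 84.9]
force: [0.8, 0.1, -3.0]
grip_width: 0.11
grasp_force: 30.1
```

Call:
arm_command([
  [0,0,-0.0005,0,0,0,0],
  [0,0,-0.001,0,0,0,0],
  [0,0,-0.001,0,0,0,0],
  [0,0,-0.001,0,0,0,0],
  [0,0,-0.001,0,0,0,0],
])

```text
time: 9.57
tool_pos: [0.5303, 0.2548, 0.1744]
orientation: [180.0, -0.0, 84.9]
force: [-1.3, -1.1, 0.9]
grip_width: 0.115
grasp_force: 30.1
```

The weight is now on the rails, so I'll release gently.

Call:
arm_command([
  [0,0,0,0,0,0,0.1],
  [0,0,0,0,0,0,0.13],
  [0,0,0,0,0,0,0.18],
  [0,0,0,0,0,0,0.24],
  [0,0,0,0,0,0,0.3],
], newtons=5)

```text
time: 9.98
tool_pos: [0.5305, 0.2549, 0.1741]
orientation: [180.0, -0.0, 84.9]
force: [-0.9, -0.2, 0.2]
grip_width: 0.24
grasp_force: 0.0
```

Call:
arm_command([
  [0,0,0,0,0,0,0.35],
  [0,0,0,0,0,0,0.4],
  [0,0,0,0,0,0,0.4],
  [0,0,0.002,0,0,0,0.4],
  [0,0,0.006,0,0,0,0.4],
])

```text
time: 10.4
tool_pos: [0.5299, 0.2547, 0.1798]
orientation: [-179.9, 0.0, 84.9]
force: [-0.2, 0.0, -0.3]
grip_width: 0.391
grasp_force: 0.0
```

Call:
arm_command([
  [0,0,0.012,0,0,0,0.4],
  [0,0,0.03,0,0,0,0.4],
  [0,0,0.06,0,0,0,0.4],
  [0,0,0.09,0,0,0,0.4],
  [0,0,0.12,0,0,0,0.4],
], newtons=20)

```text
time: 10.82
tool_pos: [0.53, 0.2547, 0.3015]
orientation: [-180.0, 0.0, 84.9]
force: [0.6, -0.3, 0.1]
grip_width: 0.396
grasp_force: 0.0
```

```bash
python3 -c "
from h import *
s,w=wrist('w5')"
```

```text
10.8167 [0.52995878 0.25473721 0.30151398] [-1.79978957e+02  4.92281744e-03  8.49019879e+01] cam [0.53611639 0.32275919 0.43922235]
```

View pics/w5.png

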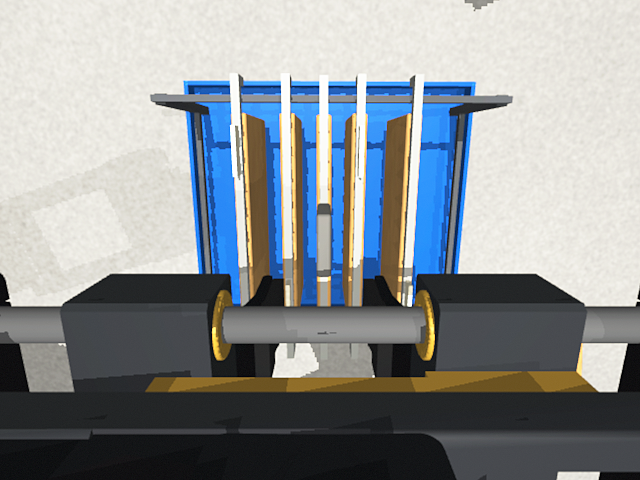

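The file hangs squarely at column 323, with its bar end level with its neighbours. Moving on to the keypad with the fingers shut.

Call:
arm_command([
  [0,-0.015,0,0,0,0,0],
  [0,-0.045,0,0,0,0,0],
  [0,-0.08,0,0,0,0,0],
  [0,-0.12,0,0,0,0,0],
  [0,-0.16,0,0,0,0,0],
], newtons=20)

```text
time: 11.28
tool_pos: [0.53, 0.0938, 0.3004]
orientation: [179.9, 0.0, 85.0]
force: [0.6, -0.7, -0.2]
grip_width: 0.107
grasp_force: 0.0
```

Call:
arm_command([
  [0,-0.04,0,0,0,0,0],
  [0,-0.08,0,0,0,0,0],
  [0,-0.12,0,0,0,0,0],
  [0,-0.16,0,0,0,0,0],
  [0,-0.2,0,0,0,0,0],
])

```text
time: 11.7
tool_pos: [0.5299, -0.1071, 0.3005]
orientation: [180.0, 0.0, 84.9]
force: [0.6, 0.1, -0.2]
grip_width: 0.005
grasp_force: 0.0
```

Call:
arm_command([
  [0,-0.04,0,0,0,0,0],
  [0,-0.08,0,0,0,0,0],
  [0,-0.12,0,0,0,0,0],
  [0,-0.16,0,0,0,0,0],
  [0,-0.198,0,0,0,0,0],
])

```text
time: 12.12
tool_pos: [0.5298, -0.3055, 0.3004]
orientation: [180.0, 0.0, 84.9]
force: [1.5, -0.5, 0.4]
grip_width: 0.006
grasp_force: 0.0
```

Call:
arm_command([
  [0,0,-0.015,0,0,0,0],
  [0,0,-0.035,0,0,0,0],
  [0,0,-0.06,0,0,0,0],
  [0,0,-0.08,0,0,0,0],
  [0,0,-0.09,0,0,0,0],
])

```text
time: 12.53
tool_pos: [0.5289, -0.3024, 0.2075]
orientation: [-179.8, -0.1, 84.9]
force: [-0.0, -0.0, 0.7]
grip_width: 0.004
grasp_force: 0.0
```

```bash
python3 -c "
from h import *
s,w=wrist('w6')
for n,p in dict(round=(.53,-.3027),square=(.5316,-.3669),bar=(.4736,-.3049),small=(.4757,-.3685)).items():print(n,proj(np.array([*p,.04]),'w6'))"
```

```text
12.5333 [ 0.52891287 -0.30244458  0.20751792] [-1.79794198e+02 -1.44784800e-01  8.48731038e+01] cam [ 0.53551303 -0.23482234  0.34540207]
round [325.13141827 230.21899002]
square [333.78411728 304.3668395 ]
bar [255.59355083 238.96167393]
small [268.00077505 311.54589021]
```

View pics/w6.png

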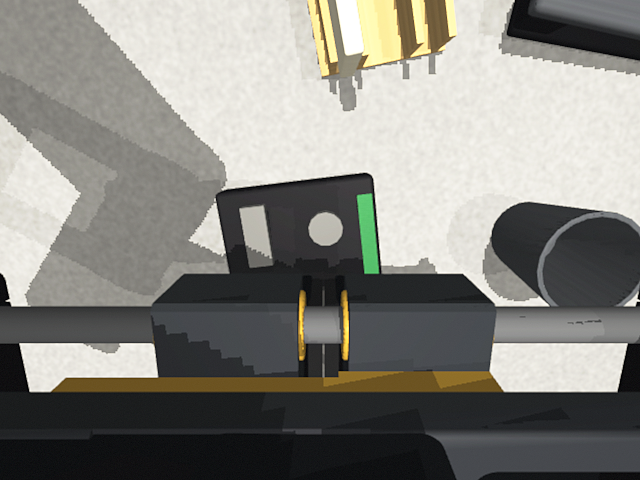

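Round key at (325,229) and bar key at (256,236), both matching the predictions within 2 mm. Pressing the round key.

Call:
arm_command([
  [0,0,-0.03,0,0,0,0],
  [0,0,-0.065,0,0,0,0],
  [0,0,-0.1,0,0,0,0],
  [0,0,-0.125,0,0,0,0],
  [0,0,-0.139,0,0,0,0],
])

```text
time: 13.0
tool_pos: [0.5296, -0.3025, 0.0689]
orientation: [-179.9, -0.1, 84.9]
force: [-0.5, 0.5, 0.3]
grip_width: 0.005
grasp_force: 0.0
```

Call:
arm_command([
  [0,0,-0.003,0,0,0,0],
  [0,0,-0.006,0,0,0,0],
  [0,0,-0.008,0,0,0,0],
  [0,0,-0.01,0,0,0,0],
  [0,0,-0.0115,0,0,0,0],
])

```text
time: 13.42
tool_pos: [0.531, -0.3036, 0.0612]
orientation: [179.9, 0.1, 84.9]
force: [-1.2, 2.0, 3.9]
grip_width: 0.006
grasp_force: 1.9
```

Call:
arm_command([
  [0,0,-0.001,0,0,0,0],
  [0,0,-0.0015,0,0,0,0],
  [0,0,-0.0015,0,0,0,0],
  [0,0,-0.0015,0,0,0,0],
  [0,0,-0.0015,0,0,0,0],
])

```text
time: 13.83
tool_pos: [0.531, -0.3037, 0.0594]
orientation: [179.9, 0.1, 84.9]
force: [-0.6, 1.6, 6.9]
grip_width: 0.004
grasp_force: 3.4
```

Call:
arm_command([
  [0,0,-0.001,0,0,0,0],
  [0,0,-0.001,0,0,0,0],
  [0,0,-0.001,0,0,0,0],
  [0,0,-0.001,0,0,0,0],
  [0,0,-0.001,0,0,0,0],
])

```text
time: 14.25
tool_pos: [0.531, -0.3037, 0.0593]
orientation: [179.9, 0.1, 84.9]
force: [-1.5, 2.3, 11.8]
grip_width: 0.003
grasp_force: 6.0
```

Call:
arm_command([
  [0,0,0.006,0,0,0,0],
  [0,0,0.018,0,0,0,0],
  [0,0,0.034,0,0,0,0],
  [0,0,0.04,0,0,0,0],
  [0,0,0.04,0,0,0,0],
])

```text
time: 14.67
tool_pos: [0.5314, -0.3042, 0.0991]
orientation: [179.8, 0.2, 84.9]
force: [0.4, 0.5, 0.4]
grip_width: 0.006
grasp_force: 0.0
```

The round key bottomed out. Now the square key.

Call:
arm_command([
  [0.001,-0.015,0,0,0,0,0],
  [0.0015,-0.035,0,0,0,0,0],
  [0.0015,-0.054,0,0,0,0,0],
  [0.0015,-0.064,0,0,0,0,0],
  [0.0015,-0.064,0,0,0,0,0],
])

```text
time: 15.08
tool_pos: [0.5316, -0.3705, 0.0963]
orientation: [179.9, 0.1, 84.7]
force: [0.3, 0.0, 0.4]
grip_width: 0.004
grasp_force: 0.0
```

Call:
arm_command([
  [0,0,-0.008,0,0,0,0],
  [0,0,-0.018,0,0,0,0],
  [0,0,-0.027,0,0,0,0],
  [0,0,-0.031,0,0,0,0],
  [0,0,-0.034,0,0,0,0],
])

```text
time: 15.5
tool_pos: [0.5307, -0.3652, 0.0616]
orientation: [-179.8, -0.2, 85.0]
force: [-1.4, 2.3, 4.2]
grip_width: 0.006
grasp_force: 1.8
```

Call:
arm_command([
  [0,0,-0.002,0,0,0,0],
  [0,0,-0.004,0,0,0,0],
  [0,0,-0.005,0,0,0,0],
  [0,0,-0.006,0,0,0,0],
  [0,0,-0.006,0,0,0,0],
])

```text
time: 15.92
tool_pos: [0.5312, -0.3658, 0.0593]
orientation: [-179.9, -0.1, 84.9]
force: [-4.6, 4.9, 13.4]
grip_width: 0.006
grasp_force: 7.0
```

Call:
arm_command([
  [0,0,0,0,0,0,0],
  [0,0,0,0,0,0,0],
  [0,0,0,0,0,0,0],
  [0,0,0,0,0,0,0],
  [0,0,0,0,0,0,0],
])

```text
time: 16.33
tool_pos: [0.5312, -0.3658, 0.0593]
orientation: [-179.9, -0.1, 84.9]
force: [-5.1, 5.9, 13.9]
grip_width: 0.005
grasp_force: 7.0
```

Square key fully down. Now the bar key.

Call:
arm_command([
  [0,0,0.006,0,0,0,0],
  [0,0,0.018,0,0,0,0],
  [0,0,0.034,0,0,0,0],
  [0,0,0.04,0,0,0,0],
  [0,0,0.04,0,0,0,0],
])

```text
time: 16.75
tool_pos: [0.5333, -0.3688, 0.0994]
orientation: [179.7, 0.2, 84.9]
force: [0.6, 0.9, -1.0]
grip_width: 0.002
grasp_force: 0.0
```

Call:
arm_command([
  [-0.01,0.011,0,0,0,0,0],
  [-0.028,0.03,0,0,0,0,0],
  [-0.045,0.049,0,0,0,0,0],
  [-0.055,0.06,0,0,0,0,0],
  [-0.058,0.063,0,0,0,0,0],
])

```text
time: 17.17
tool_pos: [0.4712, -0.3013, 0.0962]
orientation: [-179.8, -0.2, 84.9]
force: [0.5, 0.5, 0.9]
grip_width: 0.004
grasp_force: 0.0
```

Call:
arm_command([
  [0,0,-0.008,0,0,0,0],
  [0,0,-0.018,0,0,0,0],
  [0,0,-0.027,0,0,0,0],
  [0,0,-0.031,0,0,0,0],
  [0,0,-0.034,0,0,0,0],
])

```text
time: 17.58
tool_pos: [0.4742, -0.3049, 0.0618]
orientation: [-180.0, -0.0, 84.9]
force: [-0.1, -0.4, 3.8]
grip_width: 0.005
grasp_force: 1.8
```

Call:
arm_command([
  [0,0,-0.002,0,0,0,0],
  [0,0,-0.004,0,0,0,0],
  [0,0,-0.005,0,0,0,0],
  [0,0,-0.006,0,0,0,0],
  [0,0,-0.006,0,0,0,0],
])

```text
time: 18.0
tool_pos: [0.4742, -0.3049, 0.0593]
orientation: [179.9, 0.1, 84.9]
force: [-2.5, 1.2, 14.1]
grip_width: 0.011
grasp_force: 7.3
```

Call:
arm_command([
  [0,0,0,0,0,0,0],
  [0,0,0,0,0,0,0],
  [0,0,0,0,0,0,0],
  [0,0,0,0,0,0,0],
  [0,0,0,0,0,0,0],
])

```text
time: 18.42
tool_pos: [0.4742, -0.3049, 0.0592]
orientation: [179.9, 0.1, 84.9]
force: [-2.5, 1.3, 14.6]
grip_width: 0.007
grasp_force: 7.3
```

Call:
arm_command([
  [0,0,0.006,0,0,0,0],
  [0,0,0.018,0,0,0,0],
  [0,0,0.04,0,0,0,0],
  [0,0,0.07,0,0,0,0],
  [0,0,0.1,0,0,0,0],
])

```text
time: 18.83
tool_pos: [0.4731, -0.3034, 0.1577]
orientation: [-179.9, -0.1, 84.9]
force: [1.5, 0.1, -0.8]
grip_width: 0.005
grasp_force: 0.0
```

Call:
arm_command([
  [0,0,0.03,0,0,0,0],
  [0,0,0.05,0,0,0,0],
  [0,0,0.06,0,0,0,0],
  [0,0,0.06,0,0,0,0],
  [0,0,0.06,0,0,0,0],
])

```text
time: 19.25
tool_pos: [0.4735, -0.3038, 0.2168]
orientation: [-180.0, -0.0, 84.9]
force: [-0.2, 0.1, -0.9]
grip_width: 0.005
grasp_force: 0.0
```

Run:
```python
from rig import *
import cv2,numpy as np
s=state();print(s["time"],s["tool_pos"],s["force"])
a=cv2.imread("pics/top0.png").astype(int);b=snapshot("top")["img"].astype(int)
d=np.abs(a-b).sum(2)
# changes at loose things: envelopes, stapler, cup, clip box, frame row
for n,(r0,r1,c0,c1) in dict(env=(266,295,305,390),stapler=(160,224,354,384),cup=(184,228,422,468),box=(165,207,255,308),frame=(213,359,115,260)).items():
    q=d[r0:r1,c0:c1]>90; ys,xs=np.nonzero(q);print(n,q.sum(),(xs.min()+c0,xs.max()+c0,ys.min()+r0,ys.max()+r0) if q.any() else "")
print(hand_in())
```

```text
19.25 [ 0.47347473 -0.30384648  0.21684641] [-0.16621814  0.13777345 -0.9262771 ]
env 0 
stapler 0 
cup 0 
box 0 
frame 845 (np.int64(121), np.int64(257), np.int64(280), np.int64(294))
the job is handed in; nothing more can be done
None
```

The file hangs in the wide gap by both hooks with its neighbours in place. The round, square and bar keys were pressed fully down in that order, the other objects did not move, and the job was handed in at about 19 s; no verdict was shown.

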